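Hold the angle gauge at its mark on a rock specimen for the record photograph

ROBOT

A 6-joint arm with a two-finger parallel gripper is mounted at the origin on the work surface. World frame = base frame: x ahead of the robot, y to its left, z up, the work surface at z = 0. Lengths are in m, angles in rad, forces in N, time in s.
With the tool pointing down it reaches from about 0.275 to 0.775 m from the base axis. Payload 14.6 kg.
Tool frame: the origin (TCP) lies midway between the tips of the shut fingers; the grasp point (between the pads) lies env.hold_point_z behind it (env.hold_point_z is the distance from the TCP to the grasp point, in m); y points along the fingers, x is the direction in which the jaws open and shut, and the axes are right-handed (so a half turn about y gives the same grasp; the last joint's range is limited). The gripper opens to 85 mm and grips with 20 to 120 N. Pads are 22 mm wide; open, the fingers measure 114 mm over their backs; the gripper's body (76 mm by 85 mm) begins 54 mm behind the grasp point. The pads swing forward as they close: fully open they stand 13 mm farther back than shut.
Start: joints at [1.006, 0.263, -0.048, 1.259, 0, 1.415], TCP at [0.209, 0.482, 0.231] pointing down, gripper open.
Joint ranges: [-2.65, 2.65], [-0.89, 1.7], [-1.18, 1.37], [-2.13, 2.11], [-1.35, 1.29], [-3.14, 3.14]. Speed limits (rad/s): [1.89, 1.89, 2.57, 2.79, 3.14, 3.14].

INTERFACE

Orientations are given as a rotation vector (axis times angle).
In Python, from workcell import env, vision, spotter gives the robot as it stands. The module is installed in compiled form; this text tells all that it offers.
- The arm moves only by the tool send_rows, never from a script. Its argument "targets" is a list of rows, each an object with "rot": the turn, a rotation vector about the tool's x, y, z in degrees, a list of three; "slide": the shift along the tool's x, y, z in m, a list of three; "fingers": the finger opening in m, from 0 to 0.0854. In form: [{"rot": [wx, wy, wz], "slide": [dx, dy, dz], "fingers": fingers}, ...]. A call has exactly 5 rows; each row shifts and turns the commanded pose from where the row before left it, along the tool's axes as they then stand; what a row does not reach is not made up. A row lasts 1/10 s, in which the tool goes at most 50 mm and 8.59 degrees, less where a joint would pass 70% of its speed; a pose out of reach is approached as far as the arm can. A call with a gripper value outside its range is refused whole. The fingers move at their own pace and stop on an object; the grip force is fixed at half the most. Time passes only in rows, so rows that do not move let the fingers close, or fill a call up. It gives the time, the measured TCP pose, the force and the opening at its end, in the units of the state.
- env.sense(): the state, without advancing time (a new reading comes with each control period).
- vision.get_image(name): name is "side" or "top"; returns a dict with "frame" (384x512x3 uint8, red, green, blue), "fx", "fy", "cx", "cy" (pixels), "extrinsics" (4x4, takes a point from world to camera coordinates). Camera axes: x right, y down, z forward; pixel columns grow to the right and rows downward; lengths in m; the calibration is good to about 2 mm. A picture is of the moment at which its call begins. There is no depth.
- env.hand_in(): hands the job in, once; it reports no verdict.
Trained networks look in the newest picture that a camera, given by its name, has taken for a name from the list of things; names that differ only in an ending like _2 or _b are one class to them, and where a whole thing is asked for, a point or a joint stands for the part that bears it (a point fixed in the world has none). Each returns a list of dicts, best first, with "confidence" (0 to 1); they miss things now and then, are a little off and sometimes report something else, mostly with a low value. They report only what shows in the picture. A call takes as long as a camera call.
- spotter.recognise(camera, label): "xyz" ([x, y, z] in m, in world coordinates, good to about 4 mm: the middle of the surface that is visible of it).
- spotter.pinpoint(camera, label): "xyz" ([x, y, z] in m, in world coordinates, good to about 4 mm: a listed point, or the origin of a listed thing).
The state is a dict: "time": time; "joint_pos": joint angles; "qd": joint speeds; "tau": joint torques, N m; "position": TCP position; "tool_rot": TCP orientation; "force": force on the tool from outside, world axes, zero at the start; "moment": the same for the moment, N m; "width": finger opening in m.
Only numpy, scipy, OpenCV 4.12 (cv2) and the standard library are available. Lean on these libraries where they do the work, as an engineer would, in place of code of your own. Each camera call takes 0.05 s, during which the arm holds its last target.

TASK

Start the camera's self-timer by pressing the red release button fully down and letting it come back up. Then stand the angle gauge gently by the middle of its base on the crest of the rock specimen in the vise, dial square to the camera, and rock it there until its swinging pointer settles on the red mark. Finish still holding it in the gripper like that, resting lightly on the rock and touching nothing else, and leave the scale bar, the core and the hand lens where they lie.

Things in the scene. Friction and masses are not known exactly. Their poses are not given: they have to be found in the camera images.
- shutter_top (a point): centre of the top of the red round push button (28 mm across) on a grey wireless release box 70 x 60 x 18 mm fixed to the bench; about 40 mm above the bench when up; black collar 44 mm across around it, 30 mm above the bench
- shutter (a joint): travel of the red button: 0 up, 0.006 m fully down; it springs back; about 1.5 N to start and 5 N fully down
- gauge_grip (a point): centre of the black grip block on top of the angle gauge, 132 mm above the gauge's underside; the block is 20 mm thick along its x, 40 mm wide along its y and 40 mm high. The gauge (about 0.34 kg) stands on the bench on its straight aluminium base, 120 mm along y, 30 mm along x, 12 mm high; between base and grip is a round dial 100 mm across and 14 mm thick (18 mm with its bezel). Axes: x out of the white dial face (towards the one who reads it), z up from base to grip
- gauge_foot (a point): centre of the underside of the gauge's base, same axes as the grip; the gauge is upright when its z is vertical
- pointer_tip (a point): tip of the black pointer with its round black bob, a pendulum swinging freely on the dial centre (41 mm from the tip, 63 mm above the gauge's underside); it hangs straight down and swings for about two seconds after a movement
- mark_tip (a point): inner end, facing the pointer tip, of the red setting mark, a red bar 5 mm wide and 8 mm long on the rim of the dial, 41 mm from the dial centre; it turns with the gauge. When the pointer is on the mark the two tips are together
- mark (a joint): where on the rim the red mark is set, rad from the bottom of the dial, positive towards the gauge's +y end; it is already set and stays. The pointer meets it when the gauge leans by this angle with its +y end down
- pointer (a joint): swing of the pointer in the gauge, rad from the bottom of the dial, positive towards the gauge's +y end; equals mark when the pointer is on the mark
- crest (a point): middle of the crest of the rough brown rock specimen (76 x 94 mm), a blunt ridge about 68 mm long running along this point's x, which points level at the black camera on its table tripod 0.35 m away, 88 mm above the bench; from it the top falls by only 5 degrees towards -y for 22 mm and then steeply, and by about 30 degrees towards +y. It is clamped in a dark low vise (185 x 70 mm, jaws 48 mm high, screw towards the robot) fixed to the bench
- vise: the vise, origin on the bench under its middle, same axes as the crest
- scale_bar: loose black and white scale bar 20 x 100 x 6 mm lying on the bench between specimen and camera, 95 to 110 mm out from under the crest, origin under its centre; leave it
- core: loose grey sawn drill-core offcut standing on end, 45 mm across, 50 mm high, origin under its centre; leave it
- loupe: loose folded-out hand lens, black case 50 x 26 x 14 mm along x with a 34 mm steel ring at its +x end, origin under the middle of the case; leave it

How it is judged:
By the outcome, as a careful person would: the job done as asked, in the order asked, and still so for the second after the job is handed in, while the arm keeps its last pose, push and grip.
It also fails if it takes over 58 s, if anything falls off the work surface, if the arm or the gripper's body presses on something with over 40 N, if the wrist force passes 120 N, or if a joint passes its speed limit or range.

## Working session

There is one attempt and no reset: what is moved stays moved. The work goes in short steps, Python scripts to look and compute and a tool call to move; the robot and the scene stay as the last step left them, time stands still between calls to the robot, and variables do not carry over. Pictures are saved under pics/ and viewed, and the job is handed in when it is done.

Besides the shell and the picture viewer there is one more tool, called as name(argument=value, ...) on one line, values as JSON. send_rows: Moves the arm, as the interface text tells. Its arguments: {"type":"object","properties":{"targets":{"type":"array","items":{"type":"object","properties":{"rot":{"type":"array","items":{"type":"number"}},"slide":{"type":"array","items":{"type":"number"}},"fingers":{"type":"number"}}}}},"required":["targets"]}

```bash
mkdir -p pics; ls; cat > h.py <<'E'
import numpy as np, cv2
from scipy.spatial.transform import Rotation as R
from workcell import env, vision, spotter
def shot(cam,name,crop=None,scale=1.5):
    d=vision.get_image(cam); im=d["frame"][:,:,::-1].copy()
    if crop: 
        a,b,c,e=crop; im=im[b:e,a:c]
    im=cv2.resize(im,None,fx=scale,fy=scale,interpolation=cv2.INTER_CUBIC)
    cv2.imwrite("pics/"+name+".png",im); return d
def proj(d,p):
    E=np.array(d["extrinsics"]); q=E[:3,:3]@np.array(p)+E[:3,3]
    return np.array([d["fx"]*q[0]/q[2]+d["cx"],d["fy"]*q[1]/q[2]+d["cy"]])
def ray(d,uv):
    E=np.array(d["extrinsics"]); r=E[:3,:3].T@np.array([(uv[0]-d["cx"])/d["fx"],(uv[1]-d["cy"])/d["fy"],1.]); o=-E[:3,:3].T@E[:3,3]
    return o,r
def atz(d,uv,z):
    o,r=ray(d,uv); return o+r*(z-o[2])/r[2]
def tri(d1,uv1,d2,uv2):
    o1,r1=ray(d1,uv1);o2,r2=ray(d2,uv2)
    A=np.stack([r1,-r2],1); s=np.linalg.lstsq(A,o2-o1,rcond=None)[0]
    a=o1+s[0]*r1;b=o2+s[1]*r2; return (a+b)/2,np.linalg.norm(a-b)
E
python3 - <<'E'
from h import *
np.set_printoptions(precision=4,suppress=True)
print(env.sense(), env.hold_point_z)
for c in("top","side"):
    d=shot(c,c+"0"); E=np.array(d["extrinsics"]); print(c,-E[:3,:3].T@E[:3,3],E[:3,:3],d["fx"])
for c in("top","side"):
    for l in ["shutter_top","gauge_grip","gauge_foot","pointer_tip","mark_tip","crest","vise","scale_bar","core","loupe"]:
        print(c,l,[(np.round(r["xyz"],3).tolist(),round(r["confidence"],2)) for r in spotter.pinpoint(c,l)][:3])
E
```

```text
pics
{'time': 0.0, 'joint_pos': array([ 1.0057,  0.2635, -0.049 ,  1.2594,  0.    ,  1.4155]), 'qd': array([ 0.0015,  0.0006, -0.0018, -0.0009, -0.0017, -0.0012]), 'tau': array([  0.0027, -63.7615,  38.4565,   0.0137,   0.0001,  -0.    ]), 'position': array([0.209 , 0.4813, 0.2308]), 'tool_rot': array([-1.3761, -0.9015,  0.9032]), 'force': array([0.9149, 0.6086, 0.6861]), 'moment': array([-0.0387, -0.0292, -0.0222]), 'width': 0.08518641295867926} 0.0187
top [ 0.3979 -0.0112  1.3323] [[ 0.006  -1.     -0.0036]
 [-0.9909 -0.0055 -0.1342]
 [ 0.1342  0.0044 -0.9909]] 480.2399630661676
side [ 0.4124 -0.5137  0.6386] [[ 0.9513 -0.3083 -0.0003]
 [-0.219  -0.6751 -0.7045]
 [ 0.217   0.6702 -0.7097]] 354.6556279028857
top shutter_top [([0.459, 0.306, 0.04], 0.46)]
top gauge_grip [([0.457, -0.244, 0.135], 0.56)]
top gauge_foot [([0.455, -0.239, 0.002], 0.9)]
top pointer_tip []
top mark_tip []
top crest [([0.514, -0.064, 0.087], 0.9)]
top vise [([0.513, -0.06, -0.003], 0.7)]
top scale_bar [([0.614, -0.058, 0.006], 0.79)]
top core [([0.672, 0.233, -0.002], 0.68)]
top loupe [([0.664, -0.259, -0.003], 0.67)]
side shutter_top [([0.459, 0.309, 0.04], 0.59)]
side gauge_grip [([0.457, -0.239, 0.133], 0.62)]
side gauge_foot [([0.457, -0.242, -0.001], 0.72)]
side pointer_tip []
side mark_tip []
side crest [([0.518, -0.059, 0.09], 0.72)]
side vise [([0.513, -0.059, 0.002], 0.96), ([0.457, -0.243, 0.129], 0.55)]
side scale_bar [([0.612, -0.053, -0.002], 0.78)]
side core [([0.67, 0.233, -0.001], 0.77)]
side loupe [([0.666, -0.261, -0.003], 0.63)]
```

View pics/top0.png

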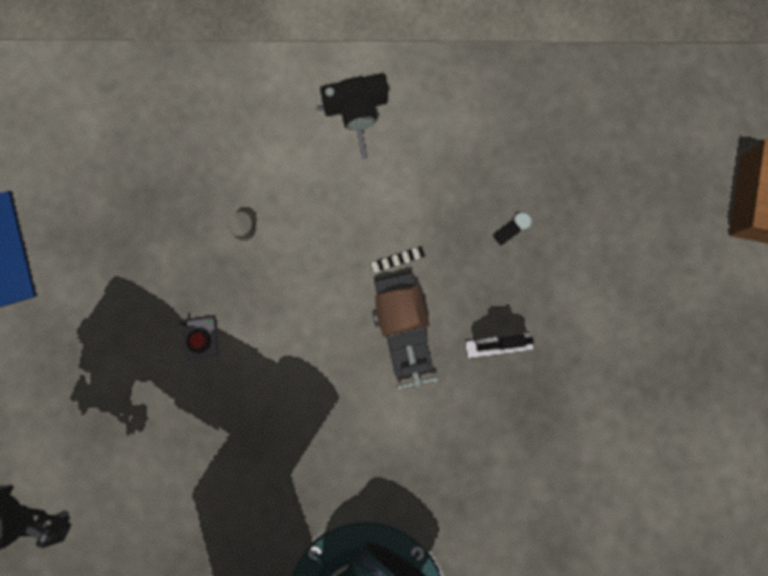

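View pics/side0.png

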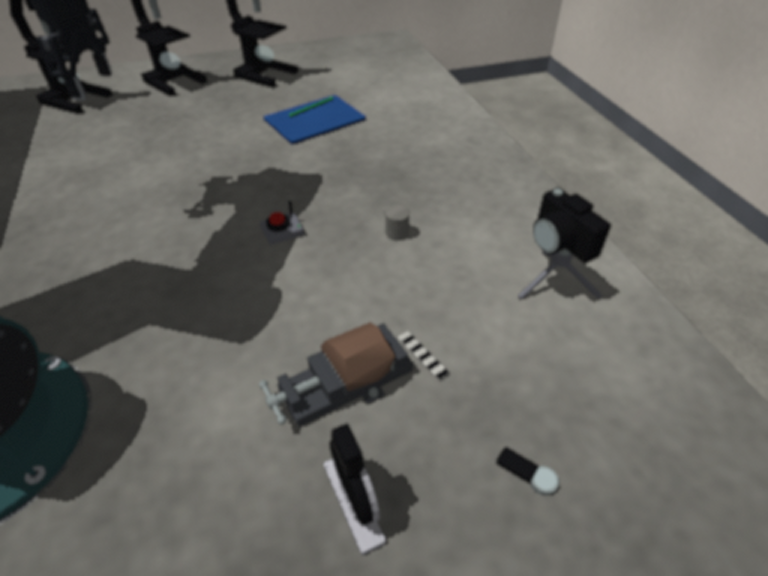

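```bash
python3 - <<'E'
from h import *
a=vision.get_image("side")["frame"][:,:,::-1]; b=vision.get_image("top")["frame"][:,:,::-1]
f=lambda im,c,s:cv2.resize(im[c[1]:c[3],c[0]:c[2]],s,interpolation=cv2.INTER_CUBIC)
cv2.imwrite("pics/z1.png",np.hstack([f(a,(200,270,280,380),(400,550)),f(b,(300,190,370,250),(400,343)) if 0 else cv2.copyMakeBorder(f(b,(300,190,370,250),(400,343)),0,207,0,0,0)]))
cv2.imwrite("pics/z2.png",np.hstack([f(a,(170,200,310,300),(400,286)),f(b,(200,40,310,280),(250,545))[:286]*0]) if 0 else f(b,(200,40,310,270),(287,600)))
cv2.imwrite("pics/z3.png",f(a,(170,120,420,300),(750,540)))
E
```

```text
(no output)
```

View pics/z1.png

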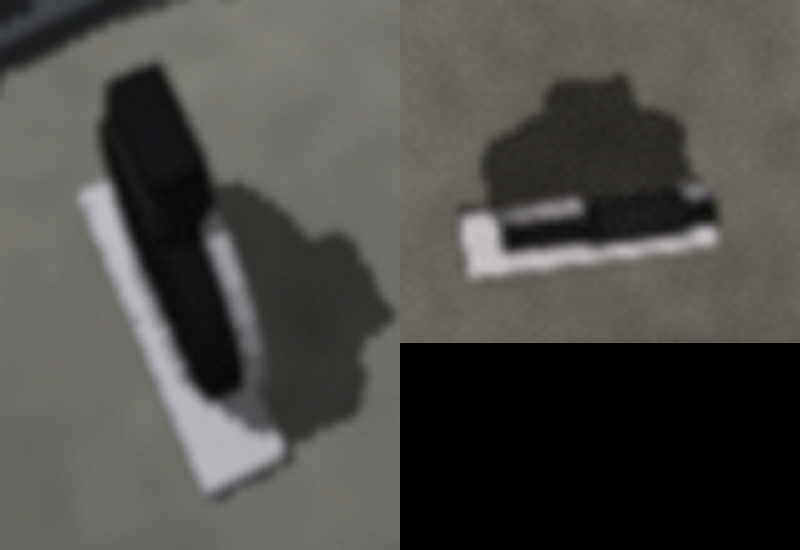

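View pics/z2.png

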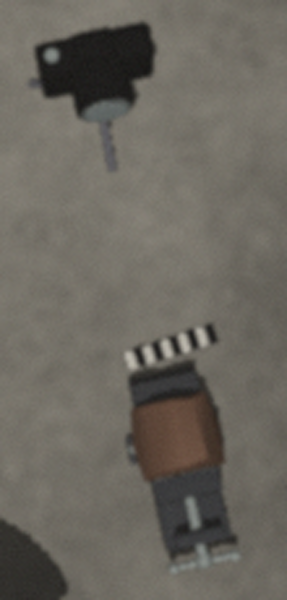

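View pics/z3.png

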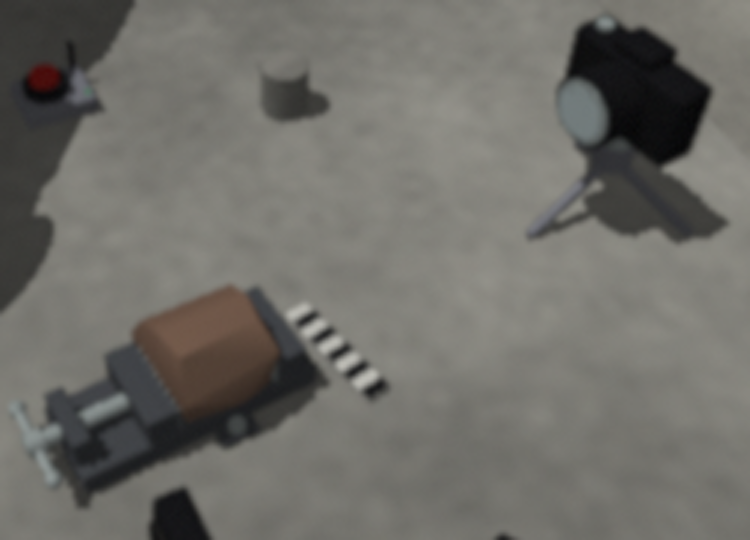

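```bash
cat >> h.py <<'E'
np.set_printoptions(precision=4,suppress=True)
def plan(p,Rt,n,s=None):
    """from measured pose to target, in n equal rows; prints per-row slide/rot in tool axes"""
    s=s or env.sense(); R0=R.from_rotvec(s["tool_rot"]); 
    dr=(R0.inv()*Rt).as_rotvec(degrees=True)
    # simulate n equal rows: rotate about tool axis; slides same world vector -> vary
    w=(np.array(p)-s["position"])/n
    out=[]
    for i in range(n):
        Ri=R0*R.from_rotvec(dr*i/n,degrees=True)
        out.append(Ri.inv().apply(w))
    print("rot/row",dr/n,"total",dr); print("slides",np.round(out,4).tolist())
def axes(s=None):
    s=s or env.sense(); M=R.from_rotvec(s["tool_rot"]).as_matrix(); print("pos",s["position"],"x",M[:,0],"y",M[:,1],"z",M[:,2],"F",s["force"],"w",s["width"],"t",s["time"])
E
python3 - <<'E'
from h import *
axes()
a=vision.get_image("side")["frame"][:,:,::-1]; b=vision.get_image("top"); d=b; b=b["frame"][:,:,::-1]
f=lambda im,c,s:cv2.resize(im[c[1]:c[3],c[0]:c[2]],s,interpolation=cv2.INTER_CUBIC)
cv2.imwrite("pics/z4.png",np.hstack([f(a,(165,120,215,170),(400,400)),f(b,(110,200,160,250),(400,400))]))
print(proj(d,(0.459,0.307,0.04)))
E
```

```text
pos [0.2092 0.4815 0.2313] x [0.3984 0.9172 0.    ] y [-0.  0. -1.] z [-0.9172  0.3984  0.    ] F [-0.8615  1.1695 -0.3217] w 0.08530968947705932 t 1.2
[130.0166 227.7713]
```

View pics/z4.png

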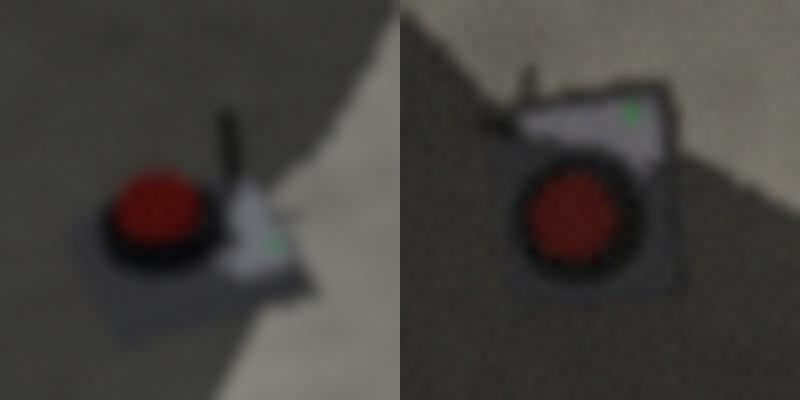

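```bash
python3 - <<'E'
from h import *
t=vision.get_image("top"); s=vision.get_image("side")
print("btn",tri(t,(131.9,226.9),s,(184.4,145.6)), atz(t,(131.9,226.9),.04), atz(s,(184.4,145.6),.04))
A=[atz(t,u,.012) for u in [(312.25,238.1),(355.1,232.9),(310.5,226.75)]]; print(A)
v=A[0]-A[1];print("yaw",np.degrees(np.arctan2(-v[0],v[1])),np.linalg.norm(v))
# side base: crop 200,270 scale 5
B=[atz(s,(200+x/5,270+y/5),.012) for x,y in [(80,192),(205,490),(285,447)]];print(B); v=B[0]-B[1];print("yaw",np.degrees(np.arctan2(-v[0],v[1])),np.linalg.norm(v))
# vise axis in top: crop(200,40) scale 2.609
k=110/287
for n,(x,y) in dict(cam_l=(35,45),cam_r=(150,22),lens=(105,105),sL=(128,362),sR=(215,330),jawL=(130,375),jawR=(192,360),baseL=(170,555),baseR=(237,540),rockTL=(135,405),rockTR=(205,388),rockBL=(147,482),rockBR=(222,462),ridgeT=(190,392),ridgeB=(205,468)).items(): print(n,atz(t,(200+x*k,40+y*230/600),0.09 if 'rock' in n or 'ridge' in n else .05))
E
```

```text
btn (array([0.4606, 0.3039, 0.0323]), np.float64(0.0023007993256680334)) [0.4614 0.302  0.04  ] [0.4588 0.2935 0.04  ]
[array([ 0.4351, -0.1857,  0.012 ]), array([ 0.4499, -0.3031,  0.012 ]), array([ 0.466 , -0.1813,  0.012 ])]
yaw 7.208983412310655 0.11829917941743354
[array([ 0.4337, -0.1861,  0.012 ]), array([ 0.4493, -0.3031,  0.012 ]), array([ 0.479 , -0.2982,  0.012 ])]
yaw 7.580885048016006 0.1180632751860139
cam_l [0.9356 0.0894 0.05  ]
cam_r [ 0.962  -0.0338  0.05  ]
lens [0.869  0.0139 0.05  ]
sL [ 0.5924 -0.0121  0.05  ]
sR [ 0.6265 -0.1022  0.05  ]
jawL [ 0.5788 -0.0142  0.05  ]
jawR [ 0.5948 -0.0783  0.05  ]
baseL [ 0.3947 -0.0557  0.05  ]
baseR [ 0.4102 -0.1237  0.05  ]
rockTL [ 0.5429 -0.0193  0.09  ]
rockTR [ 0.5604 -0.0892  0.09  ]
rockBL [ 0.4663 -0.0315  0.09  ]
rockBR [ 0.4865 -0.1058  0.09  ]
ridgeT [ 0.5563 -0.0742  0.09  ]
ridgeB [ 0.4805 -0.0889  0.09  ]
```

```bash
python3 - <<'E'
from h import *
f=lambda im,c,s:cv2.resize(im[c[1]:c[3],c[0]:c[2]],s,interpolation=cv2.INTER_CUBIC)
b=vision.get_image("top"); a=vision.get_image("side")
g=lambda im: np.clip(im.astype(float)*1.6,0,255).astype(np.uint8)
cv2.imwrite("pics/z5.png",np.hstack([f(g(b["frame"][:,:,::-1]),(240,160,300,260),(360,600)),f(g(a["frame"][:,:,::-1]),(205,205,285,305),(440,550+50))]))
for l in("crest","gauge_foot","gauge_grip","vise"):
    print(l,spotter.pinpoint("top",l)[:1],spotter.pinpoint("side",l)[:1])
E
```

```text
crest [{'xyz': [0.6701, 0.2344, 0.0012], 'confidence': 0.75}] [{'xyz': [0.5162, -0.0568, 0.0892], 'confidence': 0.56}]
gauge_foot [{'xyz': [0.456, -0.2407, 0.0028], 'confidence': 0.94}] [{'xyz': [0.4543, -0.2391, -0.002], 'confidence': 0.83}]
gauge_grip [{'xyz': [0.4611, -0.2416, 0.1337], 'confidence': 0.67}] [{'xyz': [0.4596, -0.2378, 0.1328], 'confidence': 0.64}]
vise [] [{'xyz': [0.5161, -0.0652, 0.0013], 'confidence': 0.83}]
```

View pics/z5.png

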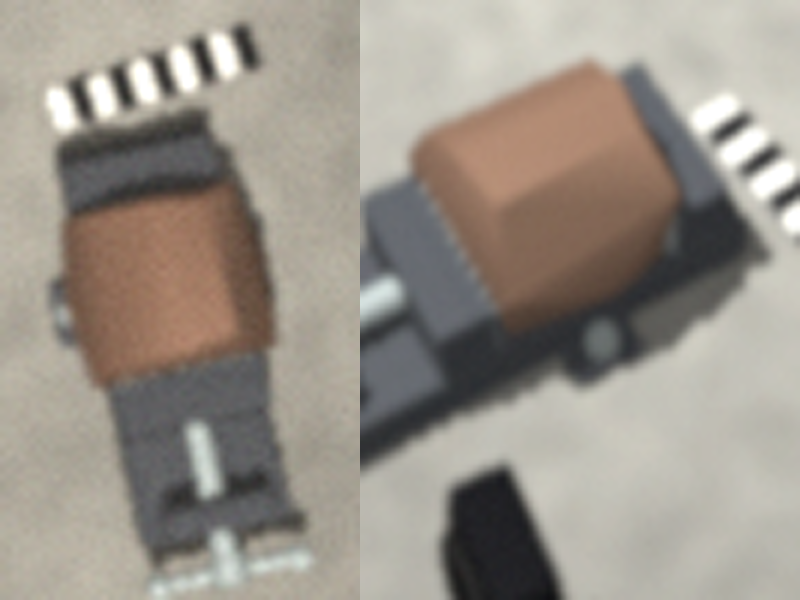

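send_rows(targets=[{"rot": [0,0,0],"slide": [-0.0064,0.015,-0.03],"fingers": 0},{"rot": [0,0,0],"slide": [-0.0064,0.015,-0.03],"fingers": 0},{"rot": [0,0,0],"slide": [-0.0064,0.015,-0.03],"fingers": 0},{"rot": [0,0,0],"slide": [-0.0064,0.015,-0.03],"fingers": 0},{"rot": [0,0,0],"slide": [-0.0064,0.015,-0.03],"fingers": 0}])

```text
time: 2.4
position: [0.3349, 0.3916, 0.1558]
tool_rot: [-1.376, -0.903, 0.902]
force: [0.0, 0.7, -0.5]
width: 0.0123
```

send_rows(targets=[{"rot": [0,0,0],"slide": [-0.0064,0.015,-0.03],"fingers": 0},{"rot": [0,0,0],"slide": [-0.0064,0.015,-0.03],"fingers": 0},{"rot": [0,0,0],"slide": [-0.0064,0.015,-0.03],"fingers": 0},{"rot": [0,0,0],"slide": [-0.0064,0.015,-0.03],"fingers": 0},{"rot": [0,0,0],"slide": [-0.0064,0.015,-0.03],"fingers": 0}])

```text
time: 2.9
position: [0.4599, 0.3025, 0.0807]
tool_rot: [-1.376, -0.902, 0.902]
force: [0.2, 0.8, -1.0]
width: 0.0004
```

```bash
python3 - <<'E'
from h import *
axes()
f=lambda im,c,s:cv2.resize(im[c[1]:c[3],c[0]:c[2]],s,interpolation=cv2.INTER_CUBIC)
b=vision.get_image("top"); a=vision.get_image("side")
g=lambda im: np.clip(im.astype(float)*1.6,0,255).astype(np.uint8)
for d in (a,b):print(proj(d,env.sense()["position"]),proj(d,(.46,.303,.04)))
cv2.imwrite("pics/b1.png",np.hstack([f(g(b["frame"][:,:,::-1]),(90,180,170,260),(400,400)),f(g(a["frame"][:,:,::-1]),(145,90,225,170),(400,400))]))
E
```

```text
pos [0.4599 0.3025 0.0807] x [0.3985 0.9172 0.0002] y [ 0.0002  0.0002 -1.    ] z [-0.9172  0.3985 -0.0001] F [ 0.2488  0.8482 -0.9773] w 0.0003716805360547682 t 2.9
[182.404  132.0311] [184.2401 143.5156]
[128.5654 226.4059] [131.5181 227.4068]
```

View pics/b1.png

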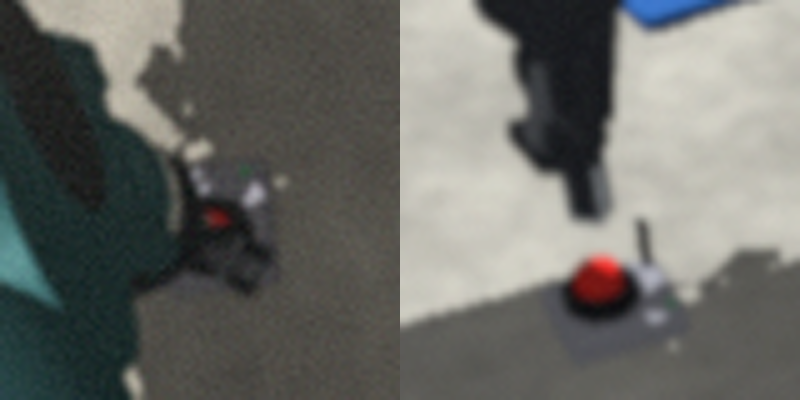

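send_rows(targets=[{"rot": [0,0,0],"slide": [0.0,0.015,0],"fingers": 0},{"rot": [0,0,0],"slide": [0,0.015,0],"fingers": 0},{"rot": [0,0,0],"slide": [0,0.008,0],"fingers": 0},{"rot": [0,0,0],"slide": [0,0.004,0],"fingers": 0},{"rot": [0,0,0],"slide": [0,0.003,0],"fingers": 0}])

```text
time: 3.5
position: [0.4586, 0.3035, 0.0364]
tool_rot: [-1.375, -0.902, 0.903]
force: [-1.9, -1.9, 3.9]
width: -0.0001
```

send_rows(targets=[{"rot": [0,0,0],"slide": [0.0,0.002,0],"fingers": 0},{"rot": [0,0,0],"slide": [0,0.001,0],"fingers": 0},{"rot": [0,0,0],"slide": [0,0.001,0],"fingers": 0},{"rot": [0,0,0],"slide": [0,0,0],"fingers": 0},{"rot": [0,0,0],"slide": [0,0,0],"fingers": 0}])

```text
time: 4.0
position: [0.4587, 0.3035, 0.0337]
tool_rot: [-1.375, -0.903, 0.901]
force: [-9.4, -1.7, 22.8]
width: -0.0002
```

send_rows(targets=[{"rot": [0,0,0],"slide": [0.0,-0.004,0],"fingers": 0},{"rot": [0,0,0],"slide": [0,-0.008,0],"fingers": 0},{"rot": [0,0,0],"slide": [0,-0.03,0],"fingers": 0},{"rot": [0,0,0],"slide": [0,-0.04,0],"fingers": 0.0},{"rot": [0,0,0],"slide": [0,-0.04,0],"fingers": 0.0}])

```text
time: 4.5
position: [0.4588, 0.3032, 0.1561]
tool_rot: [-1.376, -0.902, 0.902]
force: [0.9, -0.3, -0.2]
width: 0.0
```

```bash
python3 - <<'E'
from h import *
axes()
y=np.radians(7.4)
M=np.array([[np.cos(y),np.sin(y),0],[0,0,-1],[-np.sin(y),np.cos(y),0]]).T
plan((.457,-.242,.20),R.from_matrix(M),15)
f=lambda im,c,s:cv2.resize(im[c[1]:c[3],c[0]:c[2]],s,interpolation=cv2.INTER_CUBIC)
a=vision.get_image("side");g=lambda im: np.clip(im.astype(float)*1.6,0,255).astype(np.uint8)
cv2.imwrite("pics/b2.png",f(g(a["frame"][:,:,::-1]),(145,90,225,170),(400,400)))
E
```

```text
pos [0.4588 0.3032 0.1561] x [ 0.3985  0.9172 -0.    ] y [ 0.0003 -0.0001 -1.    ] z [-0.9172  0.3985 -0.0003] F [ 0.8622 -0.3166 -0.2275] w 1.921949961972905e-05 t 4.5
rot/row [0.001  3.9412 0.0005] total [ 0.0149 59.1182  0.0081]
slides [[-0.0334, -0.0029, -0.0144], [-0.0323, -0.0029, -0.0166], [-0.0311, -0.0029, -0.0188], [-0.0297, -0.0029, -0.0209], [-0.0282, -0.0029, -0.0229], [-0.0266, -0.0029, -0.0248], [-0.0248, -0.0029, -0.0266], [-0.0229, -0.0029, -0.0282], [-0.0209, -0.0029, -0.0297], [-0.0188, -0.0029, -0.0311], [-0.0167, -0.0029, -0.0323], [-0.0144, -0.0029, -0.0334], [-0.0121, -0.0029, -0.0343], [-0.0097, -0.0029, -0.035], [-0.0073, -0.0029, -0.0356]]
```

View pics/b2.png

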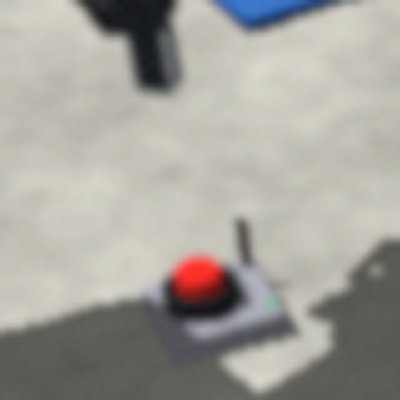

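send_rows(targets=[{"rot": [0,4,0],"slide": [-0.033,-0.006,-0.0144],"fingers": 0.065},{"rot": [0,4,0],"slide": [-0.0323,-0.006,-0.0166],"fingers": 0.065},{"rot": [0,4,0],"slide": [-0.0311,-0.006,-0.0188],"fingers": 0.065},{"rot": [0,4,0],"slide": [-0.0297,-0.006,-0.0209],"fingers": 0.065},{"rot": [0,4,0],"slide": [-0.0282,-0.006,-0.0229],"fingers": 0.065}])

```text
time: 5.05
position: [0.4581, 0.1206, 0.1851]
tool_rot: [-1.477, -0.633, 0.632]
force: [0.8, -0.4, 0.2]
width: 0.0653
```

send_rows(targets=[{"rot": [0,4,0],"slide": [-0.0266,-0.003,-0.0248],"fingers": 0.065},{"rot": [0,4,0],"slide": [-0.0248,-0.003,-0.0266],"fingers": 0.065},{"rot": [0,4,0],"slide": [-0.0229,-0.003,-0.0282],"fingers": 0.065},{"rot": [0,4,0],"slide": [-0.0209,0,-0.0297],"fingers": 0.065},{"rot": [0,4,0],"slide": [-0.0188,0,-0.0311],"fingers": 0.065}])

```text
time: 5.55
position: [0.4563, -0.0613, 0.194]
tool_rot: [-1.541, -0.362, 0.36]
force: [1.5, -0.0, -0.8]
width: 0.065
```

send_rows(targets=[{"rot": [0,4,0],"slide": [-0.0167,0,-0.0323],"fingers": 0.065},{"rot": [0,4,0],"slide": [-0.0144,0,-0.0334],"fingers": 0.065},{"rot": [0,4,0],"slide": [-0.0121,0,-0.0343],"fingers": 0.065},{"rot": [0,4,0],"slide": [-0.0097,0,-0.035],"fingers": 0.065},{"rot": [0,3,0],"slide": [-0.0073,0,-0.0356],"fingers": 0.065}])

```text
time: 6.05
position: [0.4533, -0.2432, 0.1939]
tool_rot: [-1.569, -0.101, 0.1]
force: [0.3, 0.7, -0.8]
width: 0.0651
```

```bash
python3 - <<'E'
from h import *
axes()
y=np.radians(7.4)
M=np.array([[np.cos(y),np.sin(y),0],[0,0,-1],[-np.sin(y),np.cos(y),0]]).T
plan((.457,-.242,.115),R.from_matrix(M),5)
f=lambda im,c,s:cv2.resize(im[c[1]:c[3],c[0]:c[2]],s,interpolation=cv2.INTER_CUBIC)
g=lambda im: np.clip(im.astype(float)*1.6,0,255).astype(np.uint8)
b=vision.get_image("top"); a=vision.get_image("side")
cv2.imwrite("pics/c1.png",np.hstack([f(g(b["frame"][:,:,::-1]),(290,180,370,260),(400,400)),f(g(a["frame"][:,:,::-1]),(190,220,290,370),(400,600))[150:550]]))
for l in("gauge_foot","gauge_grip"):
    print(l,spotter.pinpoint("top",l)[:1],spotter.pinpoint("side",l)[:1])
E
```

```text
pos [ 0.4533 -0.2432  0.1939] x [0.9918 0.1279 0.0007] y [ 0.0009 -0.0008 -1.    ] z [-0.1279  0.9918 -0.0009] F [ 0.3354  0.6967 -0.7564] w 0.06506631719362967 t 6.05
rot/row [ 0.0105 -0.01    0.0085] total [ 0.0526 -0.0498  0.0427]
slides [[0.0008, 0.0158, 0.0002], [0.0008, 0.0158, 0.0002], [0.0008, 0.0158, 0.0002], [0.0008, 0.0158, 0.0002], [0.0008, 0.0158, 0.0002]]
gauge_foot [] [{'xyz': [0.4544, -0.2423, -0.0013], 'confidence': 0.6}]
gauge_grip [{'xyz': [0.4582, -0.2431, 0.1322], 'confidence': 0.61}] [{'xyz': [0.4581, -0.2383, 0.1322], 'confidence': 0.9}]
```

View pics/c1.png

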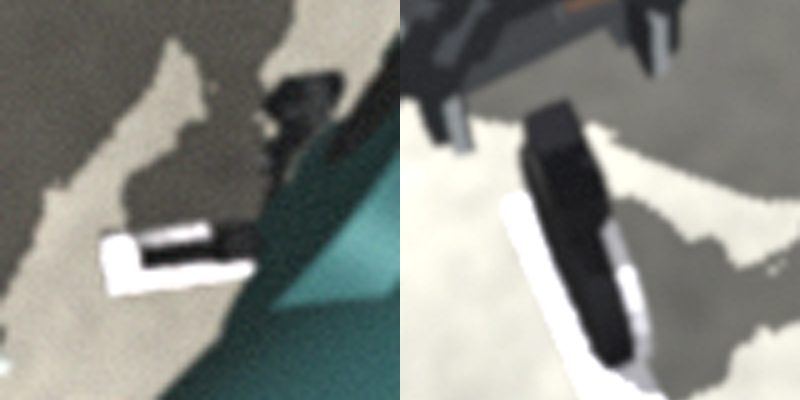

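send_rows(targets=[{"rot": [0,0,0],"slide": [0.004,0.01,0.001],"fingers": 0.065},{"rot": [0,0,0],"slide": [0,0.025,0],"fingers": 0.065},{"rot": [0,0,0],"slide": [0,0.025,0],"fingers": 0.065},{"rot": [0,0,0],"slide": [0,0.014,0],"fingers": 0.065},{"rot": [0,0,0],"slide": [0,0.005,0],"fingers": 0.065}])

```text
time: 6.85
position: [0.4568, -0.2385, 0.1126]
tool_rot: [-1.567, -0.103, 0.106]
force: [-0.3, 0.6, 0.2]
width: 0.0652
```

send_rows(targets=[{"rot": [0,0,0],"slide": [0,0,0],"fingers": 0.03},{"rot": [0,0,0],"slide": [0,0,0],"fingers": 0.03},{"rot": [0,0,0],"slide": [0,0,0],"fingers": 0.01},{"rot": [0,0,0],"slide": [0,0,0],"fingers": 0.01},{"rot": [0,0,0],"slide": [0,0,0],"fingers": 0.01}])

```text
time: 7.35
position: [0.4575, -0.2402, 0.1151]
tool_rot: [-1.569, -0.104, 0.102]
force: [-1.9, 0.8, 7.4]
width: 0.0193
```

```bash
python3 - <<'E'
from h import *
axes()
f=lambda im,c,s:cv2.resize(im[c[1]:c[3],c[0]:c[2]],s,interpolation=cv2.INTER_CUBIC)
g=lambda im: np.clip(im.astype(float)*1.6,0,255).astype(np.uint8)
b=vision.get_image("top"); a=vision.get_image("side")
cv2.imwrite("pics/c2.png",np.hstack([f(g(b["frame"][:,:,::-1]),(290,180,370,260),(400,400)),f(g(a["frame"][:,:,::-1]),(190,220,290,370),(400,600))[150:550]]))
E
```

```text
pos [ 0.4575 -0.2402  0.1151] x [0.9914 0.1309 0.0008] y [ 0.0009 -0.0008 -1.    ] z [-0.1309  0.9914 -0.0009] F [-1.9047  0.802   7.4417] w 0.019316426624952504 t 7.35
```

View pics/c2.png

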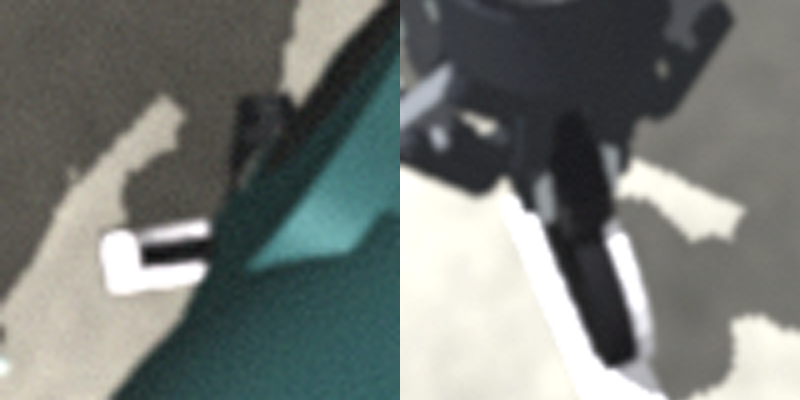

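send_rows(targets=[{"rot": [0,0,0],"slide": [0,-0.015,0],"fingers": 0.01},{"rot": [0,0,0],"slide": [0,-0.025,0],"fingers": 0.01},{"rot": [0,8,0],"slide": [0,-0.025,0],"fingers": 0.01},{"rot": [0,8,0],"slide": [0,-0.025,0],"fingers": 0.01},{"rot": [0,8,0],"slide": [0,-0.025,0],"fingers": 0.01}])

```text
time: 7.95
position: [0.4571, -0.2398, 0.2305]
tool_rot: [-1.558, 0.23, -0.23]
force: [-0.0, 0.1, -2.3]
width: 0.0191
```

send_rows(targets=[{"rot": [0,8,0],"slide": [0,-0.02,0],"fingers": 0.01},{"rot": [0,8,0],"slide": [0,-0.02,0],"fingers": 0.01},{"rot": [0,8,0],"slide": [0,-0.02,0],"fingers": 0.01},{"rot": [0,8,0],"slide": [0,-0.02,0],"fingers": 0.01},{"rot": [0,8,0],"slide": [0,-0.02,0],"fingers": 0.01}])

```text
time: 8.45
position: [0.4571, -0.2398, 0.3302]
tool_rot: [-1.429, 0.773, -0.773]
force: [0.6, -0.1, -3.7]
width: 0.0195
```

send_rows(targets=[{"rot": [0,8,0],"slide": [0,-0.02,0],"fingers": 0.01},{"rot": [0,8,0],"slide": [0,-0.02,0],"fingers": 0.01},{"rot": [0,8,0],"slide": [0,-0.02,0],"fingers": 0.01},{"rot": [0,8,0],"slide": [0,-0.02,0],"fingers": 0.01},{"rot": [0,8,0],"slide": [0,-0.01,0],"fingers": 0.01}])

```text
time: 8.95
position: [0.4573, -0.2399, 0.4209]
tool_rot: [-1.15, 1.295, -1.298]
force: [0.2, -0.9, -3.2]
width: 0.0194
```

send_rows(targets=[{"rot": [0,0,0],"slide": [0,0,0],"fingers": 0.01},{"rot": [0,0,0],"slide": [0,0,0],"fingers": 0.01},{"rot": [0,0,0],"slide": [0,0,0],"fingers": 0.01},{"rot": [0,0,0],"slide": [0,0,0],"fingers": 0.01},{"rot": [0,0,0],"slide": [0,0,0],"fingers": 0.01}])

```text
time: 9.45
position: [0.4571, -0.2398, 0.419]
tool_rot: [-1.154, 1.292, -1.291]
force: [0.1, 0.1, -2.4]
width: 0.0195
```

```bash
python3 - <<'E'
from h import *
axes()
d=shot("side","m0",None,1.5)
for l in("pointer_tip","mark_tip","gauge_grip","gauge_foot"): print(l,spotter.pinpoint("side",l)[:2])
E
```

```text
pos [ 0.4571 -0.2398  0.419 ] x [-0.1117 -0.9937 -0.0003] y [-0.0004  0.0003 -1.    ] z [ 0.9937 -0.1117 -0.0004] F [ 0.0673  0.1073 -2.4402] w 0.019509900384930962 t 9.45
pointer_tip [{'xyz': [0.4553, -0.25, 0.3265], 'confidence': 0.71}]
mark_tip [{'xyz': [0.4667, -0.247, 0.3321], 'confidence': 0.49}]
gauge_grip [{'xyz': [0.4573, -0.2397, 0.4353], 'confidence': 0.72}]
gauge_foot [{'xyz': [0.4566, -0.2379, 0.3032], 'confidence': 0.67}]
```

View pics/m0.png

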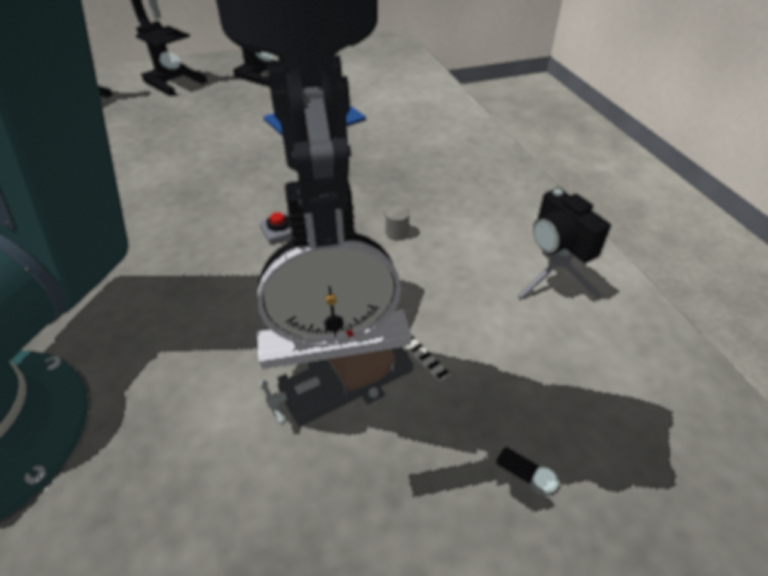

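```bash
python3 - <<'E'
from h import *
d=vision.get_image("side"); im=d["frame"][:,:,::-1]
c=im[150:250,165:280]; c=np.clip(c.astype(float)*1.6,0,255).astype(np.uint8); c=cv2.resize(c,None,fx=6.9,fy=6,interpolation=cv2.INTER_CUBIC) if 0 else cv2.resize(c,None,fx=6,fy=6,interpolation=cv2.INTER_CUBIC)
cv2.imwrite("pics/m1.png",c)
s=env.sense();M=R.from_rotvec(s["tool_rot"]).as_matrix()
def pl(uv,off=.008):
    o,r=ray(d,uv); n=M[:,0]; q=s["position"]+n*off; p=o+r*((q-o)@n)/(r@n); return p
# rectify dial plane: pixel grid local y,z
C=s["position"]+M[:,1]*(0.115-0.063)
H=[];src=[];dst=[]
for a,b in [(-.07,-.07),(.07,-.07),(.07,.07),(-.07,.07)]:
    p=C+M[:,0]*.008+M[:,2]*a-M[:,1]*b; src.append(proj(d,p)); dst.append([ (a+.07)*4000,(0.07-b)*4000])
Hm=cv2.getPerspectiveTransform(np.float32(src),np.float32(dst))
w=cv2.warpPerspective(im,Hm,(560,560),flags=cv2.INTER_CUBIC); w=np.clip(w.astype(float)*1.6,0,255).astype(np.uint8)
cv2.imwrite("pics/m2.png",w)
E
```

```text
(no output)
```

View pics/m2.png

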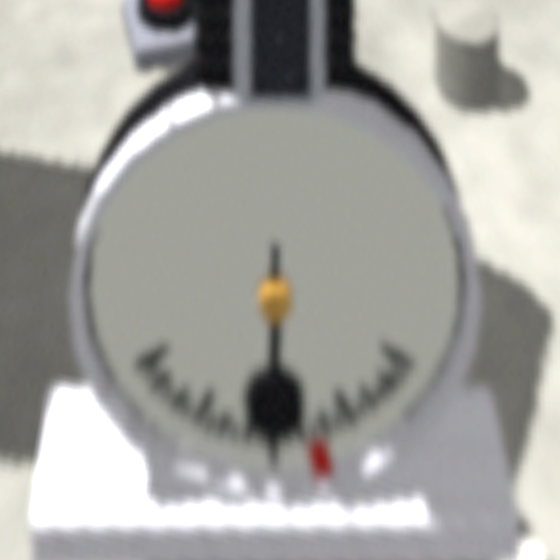

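send_rows(targets=[{"rot": [-3,0,0],"slide": [0,0,0],"fingers": 0.01},{"rot": [-4,0,0],"slide": [0,0,0],"fingers": 0.01},{"rot": [-4,0,0],"slide": [0,0,0],"fingers": 0.01},{"rot": [-3.5,0,0],"slide": [0,0,0],"fingers": 0.01},{"rot": [0,0,0],"slide": [0,0,0],"fingers": 0.01}])

```text
time: 10.25
position: [0.4584, -0.2403, 0.4175]
tool_rot: [-1.329, 1.489, -1.147]
force: [0.5, -0.8, -3.7]
width: 0.0193
```

send_rows(targets=[{"rot": [0,0,0],"slide": [0,0,0],"fingers": 0.01},{"rot": [0,0,0],"slide": [0,0,0],"fingers": 0.01},{"rot": [0,0,0],"slide": [0,0,0],"fingers": 0.01},{"rot": [0,0,0],"slide": [0,0,0],"fingers": 0.01},{"rot": [0,0,0],"slide": [0,0,0],"fingers": 0.01}])

```text
time: 10.75
position: [0.4569, -0.2399, 0.4197]
tool_rot: [-1.327, 1.486, -1.152]
force: [-0.4, -0.7, -3.3]
width: 0.0192
```

send_rows(targets=[{"rot": [0,0,0],"slide": [0,0,0],"fingers": 0.01},{"rot": [0,0,0],"slide": [0,0,0],"fingers": 0.01},{"rot": [0,0,0],"slide": [0,0,0],"fingers": 0.01},{"rot": [0,0,0],"slide": [0,0,0],"fingers": 0.01},{"rot": [0,0,0],"slide": [0,0,0],"fingers": 0.01}])

```text
time: 11.25
position: [0.4573, -0.2399, 0.4192]
tool_rot: [-1.327, 1.487, -1.151]
force: [-0.0, -1.0, -3.3]
width: 0.0191
```

send_rows(targets=[{"rot": [0,0,0],"slide": [0,0,0],"fingers": 0.01},{"rot": [0,0,0],"slide": [0,0,0],"fingers": 0.01},{"rot": [0,0,0],"slide": [0,0,0],"fingers": 0.01},{"rot": [0,0,0],"slide": [0,0,0],"fingers": 0.01},{"rot": [0,0,0],"slide": [0,0,0],"fingers": 0.01}])

```text
time: 11.75
position: [0.4572, -0.24, 0.4193]
tool_rot: [-1.327, 1.487, -1.151]
force: [-0.3, -0.4, -2.6]
width: 0.0195
```

```bash
cat >> h.py <<'E'
def rect(name,crop=True):
    d=vision.get_image("side"); im=d["frame"][:,:,::-1]
    s=env.sense();M=R.from_rotvec(s["tool_rot"]).as_matrix()
    C=s["position"]+M[:,1]*(0.115-0.063); src=[];dst=[]
    for a,b in [(-.07,-.07),(.07,-.07),(.07,.07),(-.07,.07)]:
        p=C+M[:,0]*.008+M[:,2]*a-M[:,1]*b; src.append(proj(d,p)); dst.append([ (a+.07)*4000,(0.07-b)*4000])
    Hm=cv2.getPerspectiveTransform(np.float32(src),np.float32(dst))
    w=cv2.warpPerspective(im,Hm,(560,560),flags=cv2.INTER_CUBIC); w=np.clip(w.astype(float)*1.6,0,255).astype(np.uint8)
    cv2.imwrite("pics/"+name+".png",w)
    print("lean deg",np.degrees(np.arcsin(-M[2,2])))
    return w
E
python3 - <<'E'
from h import *
axes(); rect("m3")
E
```

```text
pos [ 0.4572 -0.24    0.4193] x [-0.1129 -0.9936 -0.    ] y [-0.2488  0.0283 -0.9682] z [ 0.962  -0.1093 -0.2504] F [-0.3048 -0.4172 -2.5834] w 0.019495685212316344 t 11.75
lean deg 14.501016940264602
```

View pics/m3.png

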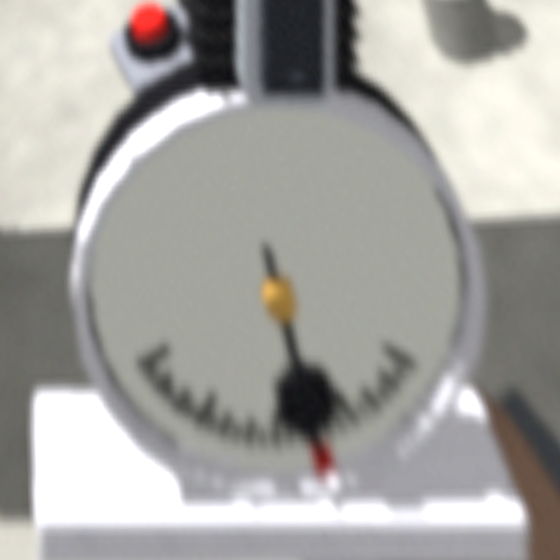

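```bash
python3 - <<'E'
import cv2
a=cv2.imread("pics/m2.png")[220:500,200:400]; b=cv2.imread("pics/m3.png")[220:500,200:400]
import numpy as np
cv2.imwrite("pics/m4.png",cv2.resize(np.hstack([a,b]),None,fx=2,fy=2,interpolation=cv2.INTER_CUBIC))
for n in("m2","m3"):
    w=cv2.imread(f"pics/{n}.png").astype(int); m=(w[:,:,2]-np.maximum(w[:,:,1],w[:,:,0])>60); m[:300]=0; m[:, :200]=0
    ys,xs=np.nonzero(m); print(n,xs.mean(),ys.mean(),len(xs),ys.min(),ys.max())
    pc=np.polyfit(ys,xs,1);print(np.degrees(np.arctan(pc[0])))
    # pointer rod: dark centroid between rows 325-360
    for r in list(range(320,366,10))+[250,260]+[430,436]:
        row=w[r,240:340].sum(1); wt=np.clip(300-row,0,None); print(r,240+(wt*np.arange(100)).sum()/max(wt.sum(),1),end="; ")
    bob=(w.sum(2)<150); bob[:365]=0;bob[430:]=0; bob[:, :240]=0; bob[:,345:]=0; ys,xs=np.nonzero(bob); print("bob",xs.mean(),ys.mean())
E
```

```text
m2 320.10468319559226 458.28374655647383 363 444 472
9.674227297273559
320 275.0448717948718; 330 274.82276422764227; 340 274.5838751625488; 350 274.25062972292193; 360 274.1060606060606; 250 274.9375; 260 274.81456953642385; 430 274.3881453154876; 436 273.51073808936064; bob 274.4415372035977 402.301308258381
m3 322.986301369863 459.7260273972603 219 450 469
0.6684189631247349
320 285.46629213483146; 330 287.5655058043118; 340 289.90028901734104; 350 292.16548797736914; 360 295.2695167286245; 250 240.0; 260 269.1206225680934; 430 305.0428715534633; 436 309.86093457943923; bob 305.6643651706943 399.93018795550444
```

View pics/m4.png

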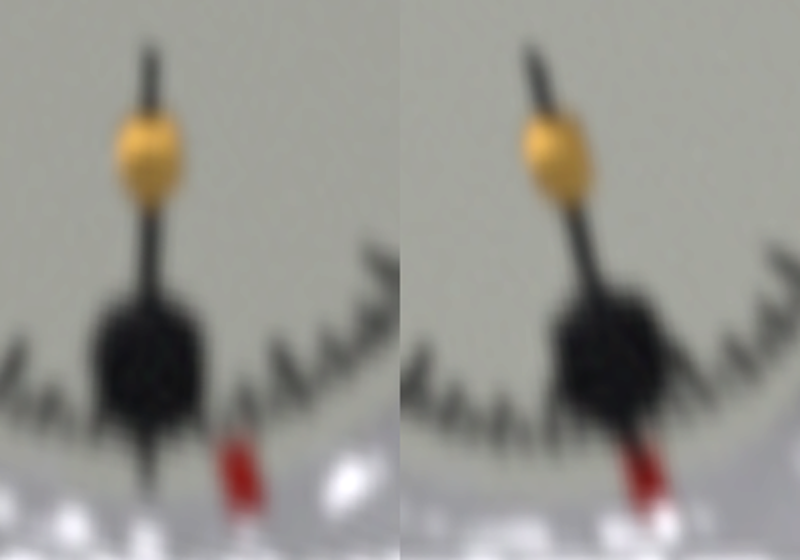

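```bash
cat >> h.py <<'E'
def target(foot,psi,lean):
    y=np.radians(psi)
    M=np.array([[np.cos(y),np.sin(y),0],[0,0,-1],[-np.sin(y),np.cos(y),0]]).T
    Rt=R.from_matrix(M)*R.from_rotvec([-lean,0,0],degrees=True); M=Rt.as_matrix()
    return np.array(foot)-.115*M[:,1]+.0013*M[:,2],Rt
E
python3 - <<'E'
from h import *
p,Rt=target((.515,-.060,.088+.04),12.5,14.5); print(p)
print(Rt.as_rotvec())
plan(p,Rt,15)
E
```

```text
[ 0.5085 -0.0307  0.239 ]
[-1.8157 -0.1989  0.154 ]
rot/row [-0.     -7.0339 -1.8192] total [  -0.0002 -105.5087  -27.288 ]
slides [[-0.0142, 0.0112, 0.0048], [-0.0139, 0.0107, 0.0065], [-0.0133, 0.0103, 0.0082], [-0.0126, 0.0099, 0.0098], [-0.0116, 0.0095, 0.0113], [-0.0104, 0.0092, 0.0126], [-0.0091, 0.0088, 0.0138], [-0.0076, 0.0086, 0.0148], [-0.006, 0.0084, 0.0157], [-0.0043, 0.0082, 0.0163], [-0.0025, 0.0081, 0.0167], [-0.0007, 0.008, 0.0169], [0.0011, 0.008, 0.0169], [0.0029, 0.0081, 0.0166], [0.0047, 0.0082, 0.0162]]
```

send_rows(targets=[{"rot": [0,-7.034,-1.819],"slide": [-0.0142,0.0112,0.0048],"fingers": 0.01},{"rot": [0,-7.034,-1.819],"slide": [-0.0139,0.0107,0.0065],"fingers": 0.01},{"rot": [0,-7.034,-1.819],"slide": [-0.0133,0.0103,0.0082],"fingers": 0.01},{"rot": [0,-7.034,-1.819],"slide": [-0.0126,0.0099,0.0098],"fingers": 0.01},{"rot": [0,-7.034,-1.819],"slide": [-0.0116,0.0095,0.0113],"fingers": 0.01}])

```text
time: 12.3
position: [0.4744, -0.1695, 0.3586]
tool_rot: [-1.636, 0.942, -0.729]
force: [-0.2, 0.4, -3.1]
width: 0.0195
```

send_rows(targets=[{"rot": [0,-7.034,-1.819],"slide": [-0.0104,0.0092,0.0126],"fingers": 0.01},{"rot": [0,-7.034,-1.819],"slide": [-0.0091,0.0088,0.0138],"fingers": 0.01},{"rot": [0,-7.034,-1.819],"slide": [-0.0076,0.0086,0.0148],"fingers": 0.01},{"rot": [0,-7.034,-1.819],"slide": [-0.006,0.0084,0.0157],"fingers": 0.01},{"rot": [0,-7.034,-1.819],"slide": [-0.0043,0.0082,0.0163],"fingers": 0.01}])

```text
time: 12.8
position: [0.4914, -0.0996, 0.2985]
tool_rot: [-1.795, 0.374, -0.289]
force: [0.1, 0.1, -3.8]
width: 0.019
```

send_rows(targets=[{"rot": [0,-7.034,-1.819],"slide": [-0.0025,0.0081,0.0167],"fingers": 0.01},{"rot": [0,-7.034,-1.819],"slide": [-0.0007,0.008,0.0169],"fingers": 0.01},{"rot": [0,-7.034,-1.819],"slide": [0.0011,0.008,0.0169],"fingers": 0.01},{"rot": [0,-7.034,-1.819],"slide": [0.0029,0.0081,0.0166],"fingers": 0.01},{"rot": [0,-7.034,-1.819],"slide": [0.0047,0.0082,0.0162],"fingers": 0.01}])

```text
time: 13.3
position: [0.5083, -0.0297, 0.2385]
tool_rot: [-1.815, -0.204, 0.158]
force: [-0.4, -0.5, -2.7]
width: 0.0193
```

send_rows(targets=[{"rot": [0,0,0],"slide": [0,0,0],"fingers": 0.01},{"rot": [0,0,0],"slide": [0,0,0],"fingers": 0.01},{"rot": [0,0,0],"slide": [0,0,0],"fingers": 0.01},{"rot": [0,0,0],"slide": [0,0,0],"fingers": 0.01},{"rot": [0,0,0],"slide": [0,0,0],"fingers": 0.01}])

```text
time: 13.8
position: [0.5087, -0.0309, 0.2392]
tool_rot: [-1.816, -0.198, 0.153]
force: [-0.1, -0.2, -3.0]
width: 0.0193
```

```bash
python3 - <<'E'
from h import *
axes()
p,Rt=target((.515,-.060,.088+.04),12.5,14.5); print(p); plan(p,Rt,1)
g=lambda im: np.clip(im.astype(float)*1.6,0,255).astype(np.uint8)
b=vision.get_image("top"); a=vision.get_image("side")
f=lambda im,c,s:cv2.resize(im[c[1]:c[3],c[0]:c[2]],s,interpolation=cv2.INTER_CUBIC)
cv2.imwrite("pics/d1.png",np.hstack([f(g(b["frame"][:,:,::-1]),(230,150,310,260),(400,550)),f(g(a["frame"][:,:,::-1]),(200,170,280,280),(400,550))]))
for c in("top","side"):
  for l in("gauge_foot","gauge_grip","crest","vise","pointer_tip"): print(c,l,spotter.pinpoint(c,l)[:1])
s=env.sense();M=R.from_rotvec(s["tool_rot"]).as_matrix()
print("foot",s["position"]+.115*M[:,1]-.0013*M[:,2])
E
```

```text
pos [ 0.5087 -0.0309  0.2392] x [0.9766 0.2151 0.0002] y [ 0.054  -0.2446 -0.9681] z [-0.2082  0.9455 -0.2505] F [-0.1171 -0.2477 -3.0388] w 0.01934084745587842 t 13.8
[ 0.5085 -0.0307  0.239 ]
rot/row [ 0.0045 -0.0807 -0.0113] total [ 0.0045 -0.0807 -0.0113]
slides [[-0.0001, 0.0001, 0.0003]]
top gauge_foot [{'xyz': [0.5129, -0.0579, 0.1347], 'confidence': 0.63}]
top gauge_grip [{'xyz': [0.5098, -0.0298, 0.2598], 'confidence': 0.81}]
top crest [{'xyz': [0.5118, -0.0611, 0.0881], 'confidence': 0.81}]
top vise [{'xyz': [0.515, -0.0613, -0.0005], 'confidence': 0.55}]
top pointer_tip []
side gauge_foot [{'xyz': [0.5125, -0.0574, 0.1261], 'confidence': 0.57}]
side gauge_grip [{'xyz': [0.5067, -0.0252, 0.2551], 'confidence': 0.57}]
side crest [{'xyz': [0.5145, -0.059, 0.0904], 'confidence': 0.68}]
side vise [{'xyz': [0.515, -0.0645, 0.0039], 'confidence': 0.79}]
side pointer_tip [{'xyz': [0.4587, 0.3132, 0.0426], 'confidence': 0.22}]
foot [ 0.515  -0.0598  0.128 ]
```

View pics/d1.png

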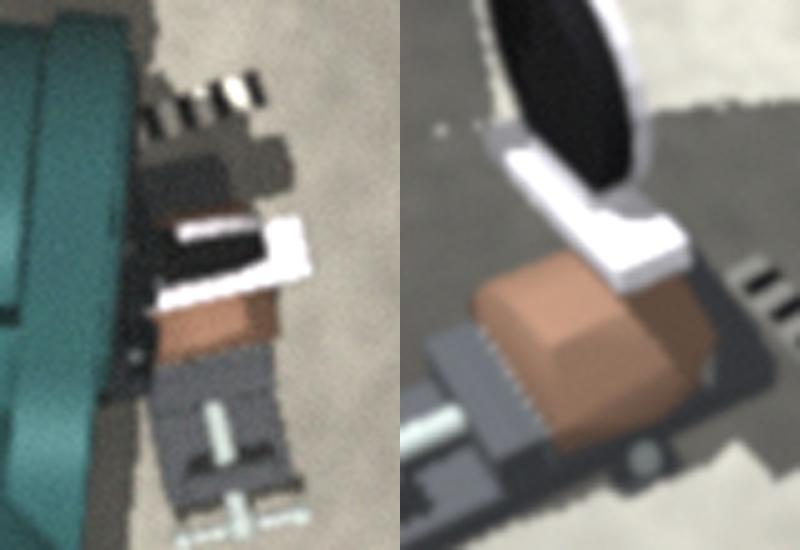

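send_rows(targets=[{"rot": [0,0,0],"slide": [0,0.00968,0.0025],"fingers": 0.01},{"rot": [0,0,0],"slide": [0,0.00968,0.0025],"fingers": 0.01},{"rot": [0,0,0],"slide": [0,0.00774,0.002],"fingers": 0.01},{"rot": [0,0,0],"slide": [0,0.0039,0.001],"fingers": 0.01},{"rot": [0,0,0],"slide": [0,0,0],"fingers": 0.01}])

```text
time: 14.9
position: [0.5081, -0.0305, 0.2063]
tool_rot: [-1.815, -0.198, 0.155]
force: [-0.1, 0.3, -3.0]
width: 0.0194
```

send_rows(targets=[{"rot": [0,0,0],"slide": [0,0.00097,0.00025],"fingers": 0.01},{"rot": [0,0,0],"slide": [0,0.00097,0.00025],"fingers": 0.01},{"rot": [0,0,0],"slide": [0,0,0],"fingers": 0.01},{"rot": [0,0,0],"slide": [0,0,0],"fingers": 0.01},{"rot": [0,0,0],"slide": [0,0,0],"fingers": 0.01}])

```text
time: 15.4
position: [0.5086, -0.0305, 0.2051]
tool_rot: [-1.816, -0.199, 0.154]
force: [0.7, 0.0, -2.3]
width: 0.0196
```

send_rows(targets=[{"rot": [0,0,0],"slide": [0,0.00097,0.00025],"fingers": 0.01},{"rot": [0,0,0],"slide": [0,0.00097,0.00025],"fingers": 0.01},{"rot": [0,0,0],"slide": [0,0,0],"fingers": 0.01},{"rot": [0,0,0],"slide": [0,0,0],"fingers": 0.01},{"rot": [0,0,0],"slide": [0,0,0],"fingers": 0.01}])

```text
time: 15.9
position: [0.5085, -0.0305, 0.203]
tool_rot: [-1.816, -0.199, 0.154]
force: [0.5, -0.2, -2.7]
width: 0.0196
```

```bash
python3 - <<'E'
from h import *
axes()
g=lambda im: np.clip(im.astype(float)*1.6,0,255).astype(np.uint8)
b=vision.get_image("top"); a=vision.get_image("side")
f=lambda im,c,s:cv2.resize(im[c[1]:c[3],c[0]:c[2]],s,interpolation=cv2.INTER_CUBIC)
cv2.imwrite("pics/d2.png",np.hstack([f(g(b["frame"][:,:,::-1]),(230,150,310,260),(400,550)),f(g(a["frame"][:,:,::-1]),(200,190,280,300),(400,550))]))
s=env.sense();M=R.from_rotvec(s["tool_rot"]).as_matrix()
print("foot",s["position"]+.115*M[:,1]-.0013*M[:,2])
E
```

```text
pos [ 0.5085 -0.0305  0.203 ] x [ 0.9763  0.2165 -0.    ] y [ 0.0542 -0.2444 -0.9682] z [-0.2096  0.9452 -0.2503] F [ 0.5052 -0.2372 -2.7366] w 0.019573722335159454 t 15.9
foot [ 0.5151 -0.0598  0.092 ]
```

View pics/d2.png

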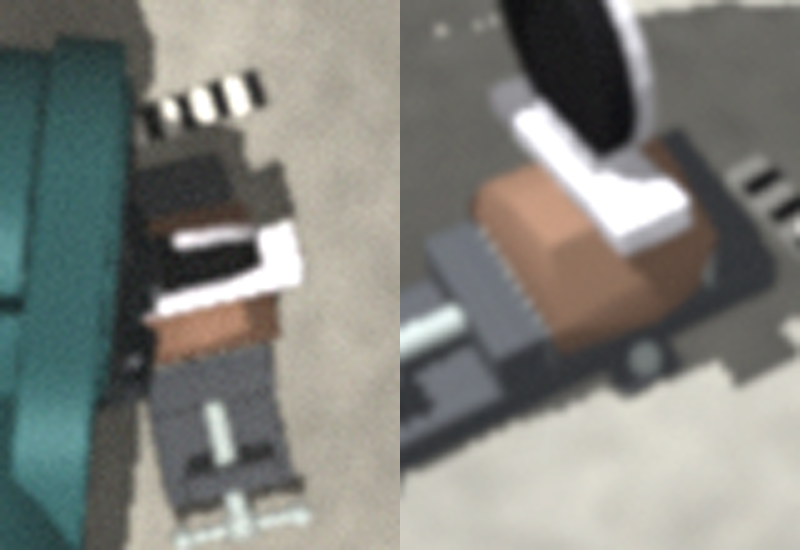

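send_rows(targets=[{"rot": [0,0,0],"slide": [0,0.00097,0.00025],"fingers": 0.01},{"rot": [0,0,0],"slide": [0,0.00097,0.00025],"fingers": 0.01},{"rot": [0,0,0],"slide": [0,0,0],"fingers": 0.01},{"rot": [0,0,0],"slide": [0,0,0],"fingers": 0.01},{"rot": [0,0,0],"slide": [0,0,0],"fingers": 0.01}])

```text
time: 16.5
position: [0.5085, -0.0305, 0.201]
tool_rot: [-1.816, -0.199, 0.154]
force: [-0.4, 0.6, -2.3]
width: 0.0194
```

send_rows(targets=[{"rot": [0,0,0],"slide": [0,0.00048,0.00013],"fingers": 0.01},{"rot": [0,0,0],"slide": [0,0.00048,0.00013],"fingers": 0.01},{"rot": [0,0,0],"slide": [0,0,0],"fingers": 0.01},{"rot": [0,0,0],"slide": [0,0,0],"fingers": 0.01},{"rot": [0,0,0],"slide": [0,0,0],"fingers": 0.01}])

```text
time: 17.0
position: [0.5085, -0.0305, 0.2]
tool_rot: [-1.816, -0.199, 0.154]
force: [-0.4, 0.5, -2.7]
width: 0.0194
```

Foot now at 0.089; continue in 0.5 mm steps.

send_rows(targets=[{"rot": [0,0,0],"slide": [0,0.00048,0.00013],"fingers": 0.01},{"rot": [0,0,0],"slide": [0,0,0],"fingers": 0.01},{"rot": [0,0,0],"slide": [0,0,0],"fingers": 0.01},{"rot": [0,0,0],"slide": [0,0,0],"fingers": 0.01},{"rot": [0,0,0],"slide": [0,0,0],"fingers": 0.01}])

```text
time: 17.5
position: [0.5085, -0.0305, 0.1995]
tool_rot: [-1.816, -0.199, 0.154]
force: [0.1, -0.2, -2.9]
width: 0.0192
```

send_rows(targets=[{"rot": [0,0,0],"slide": [0,0.00048,0.00013],"fingers": 0.01},{"rot": [0,0,0],"slide": [0,0,0],"fingers": 0.01},{"rot": [0,0,0],"slide": [0,0,0],"fingers": 0.01},{"rot": [0,0,0],"slide": [0,0,0],"fingers": 0.01},{"rot": [0,0,0],"slide": [0,0,0],"fingers": 0.01}])

```text
time: 18.0
position: [0.5085, -0.0305, 0.199]
tool_rot: [-1.816, -0.199, 0.154]
force: [0.5, -0.8, -2.8]
width: 0.0192
```

send_rows(targets=[{"rot": [0,0,0],"slide": [0,0.00048,0.00013],"fingers": 0.01},{"rot": [0,0,0],"slide": [0,0,0],"fingers": 0.01},{"rot": [0,0,0],"slide": [0,0,0],"fingers": 0.01},{"rot": [0,0,0],"slide": [0,0,0],"fingers": 0.01},{"rot": [0,0,0],"slide": [0,0,0],"fingers": 0.01}])

```text
time: 18.5
position: [0.5086, -0.0305, 0.1987]
tool_rot: [-1.816, -0.199, 0.154]
force: [-0.7, 1.5, 2.1]
width: 0.0195
```

send_rows(targets=[{"rot": [0,0,0],"slide": [0,0.0003,0.0001],"fingers": 0.01},{"rot": [0,0,0],"slide": [0,0,0],"fingers": 0.01},{"rot": [0,0,0],"slide": [0,0,0],"fingers": 0.01},{"rot": [0,0,0],"slide": [0,0,0],"fingers": 0.01},{"rot": [0,0,0],"slide": [0,0,0],"fingers": 0.01}])

```text
time: 19.0
position: [0.5086, -0.0305, 0.1986]
tool_rot: [-1.816, -0.199, 0.153]
force: [-2.7, 2.5, 6.5]
width: 0.0194
```

send_rows(targets=[{"rot": [0,0,0],"slide": [0,-0.0003,-0.0001],"fingers": 0.01},{"rot": [0,0,0],"slide": [0,0,0],"fingers": 0.01},{"rot": [0,0,0],"slide": [0,0,0],"fingers": 0.01},{"rot": [0,0,0],"slide": [0,0,0],"fingers": 0.01},{"rot": [0,0,0],"slide": [0,0,0],"fingers": 0.01}])

```text
time: 19.5
position: [0.5086, -0.0305, 0.1986]
tool_rot: [-1.816, -0.199, 0.154]
force: [-0.9, 1.7, 4.2]
width: 0.019
```

send_rows(targets=[{"rot": [0,0,0],"slide": [0,0,0],"fingers": 0.01},{"rot": [0,0,0],"slide": [0,0,0],"fingers": 0.01},{"rot": [0,0,0],"slide": [0,0,0],"fingers": 0.01},{"rot": [0,0,0],"slide": [0,0,0],"fingers": 0.01},{"rot": [0,0,0],"slide": [0,0,0],"fingers": 0.01}])

```text
time: 20.0
position: [0.5086, -0.0305, 0.1986]
tool_rot: [-1.816, -0.199, 0.154]
force: [-1.4, 0.8, 4.6]
width: 0.0194
```

```bash
python3 - <<'E'
from h import *
axes()
g=lambda im: np.clip(im.astype(float)*1.6,0,255).astype(np.uint8)
b=vision.get_image("top"); a=vision.get_image("side")
f=lambda im,c,s:cv2.resize(im[c[1]:c[3],c[0]:c[2]],s,interpolation=cv2.INTER_CUBIC)
cv2.imwrite("pics/d3.png",np.hstack([f(g(b["frame"][:,:,::-1]),(230,150,310,260),(400,550)),f(g(a["frame"][:,:,::-1]),(200,190,280,300),(400,550))]))
cv2.imwrite("pics/d4.png",np.hstack([f(g(b["frame"][:,:,::-1]),(0,0,512,384),(400,300)),f(g(a["frame"][:,:,::-1]),(0,0,512,384),(400,300))]))
s=env.sense();M=R.from_rotvec(s["tool_rot"]).as_matrix()
print("foot",s["position"]+.115*M[:,1]-.0013*M[:,2],"lean",np.degrees(np.arcsin(-M[2,2])),"mom",s["moment"],s["time"])
ft=s["position"]+.115*M[:,1]-.0013*M[:,2]
for k,(x,y) in {"n-":(-.015,-.06),"n+":(-.015,.06),"f-":(.015,-.06)}.items():
    p=ft+M[:,0]*x+M[:,2]*y-M[:,1]*.012; print(k,(proj(b,p)-[230,150])*5,(proj(a,p)-[200,190])*5+[400,0])
for l in ("scale_bar","core","loupe"):
    print(l,[np.round(r["xyz"],3) for c in("top","side") for r in spotter.pinpoint(c,l)[:1]])
E
```

```text
pos [ 0.5086 -0.0305  0.1986] x [0.9763 0.2164 0.0002] y [ 0.0544 -0.2445 -0.9681] z [-0.2095  0.9452 -0.2505] F [-1.4464  0.8112  4.5885] w 0.019440395449945424 t 20.0
foot [ 0.5151 -0.0598  0.0876] lean 14.501680021357505 mom [ 0.2841  0.276  -0.0352] 20.1
n- [300.4835 281.4633] [620.7653 234.2928]
n+ [ 77.6344 333.789 ] [490.7727  90.438 ]
f- [287.4069 224.2225] [690.3192 202.3091]
scale_bar [array([ 0.615, -0.06 ,  0.004]), array([ 0.614, -0.051, -0.002])]
core [array([0.672, 0.236, 0.001]), array([0.669, 0.237, 0.001])]
loupe [array([ 0.665, -0.26 , -0.005]), array([ 0.667, -0.262, -0.003])]
```

View pics/d3.png

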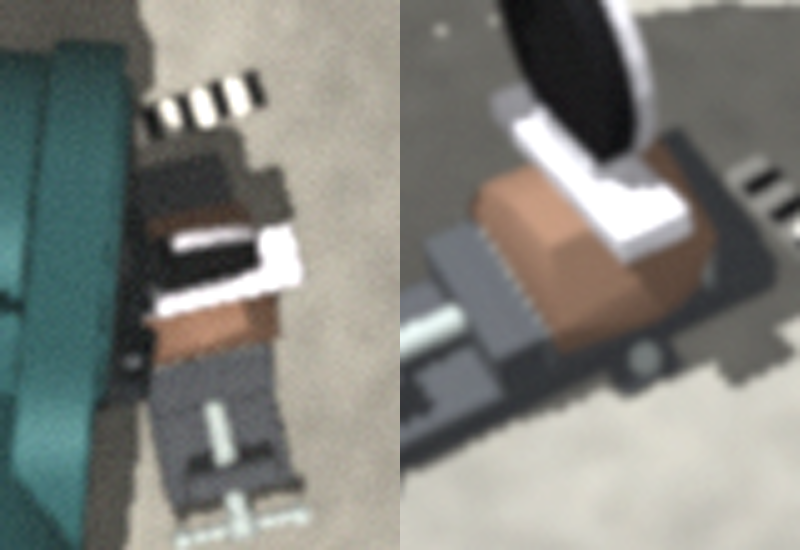

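View pics/d4.png

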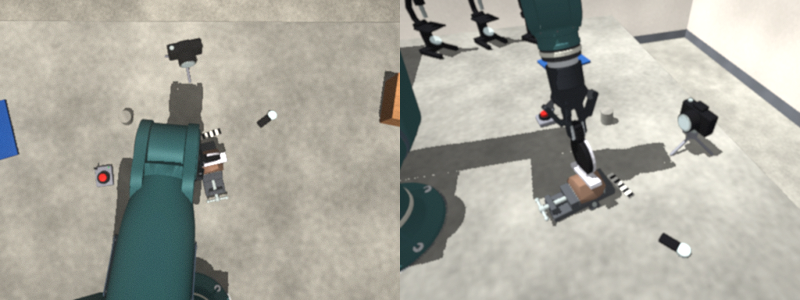

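send_rows(targets=[{"rot": [0,0,0],"slide": [0,-0.0002,-5e-05],"fingers": 0.01},{"rot": [0,0,0],"slide": [0,0,0],"fingers": 0.01},{"rot": [0,0,0],"slide": [0,0,0],"fingers": 0.01},{"rot": [0,0,0],"slide": [0,0,0],"fingers": 0.01},{"rot": [0,0,0],"slide": [0,0,0],"fingers": 0.01}])

```text
time: 20.9
position: [0.5085, -0.0305, 0.1987]
tool_rot: [-1.816, -0.199, 0.154]
force: [0.1, 1.2, 1.0]
width: 0.0194
```

send_rows(targets=[{"rot": [0,0,0],"slide": [0,0,0],"fingers": 0.01},{"rot": [0,0,0],"slide": [0,0,0],"fingers": 0.01},{"rot": [0,0,0],"slide": [0,0,0],"fingers": 0.01},{"rot": [0,0,0],"slide": [0,0,0],"fingers": 0.01},{"rot": [0,0,0],"slide": [0,0,0],"fingers": 0.01}])

```text
time: 21.4
position: [0.5085, -0.0305, 0.1987]
tool_rot: [-1.816, -0.199, 0.154]
force: [-0.1, 0.4, 1.0]
width: 0.0191
```

send_rows(targets=[{"rot": [0,0,0],"slide": [0,0,0],"fingers": 0.01},{"rot": [0,0,0],"slide": [0,0,0],"fingers": 0.01},{"rot": [0,0,0],"slide": [0,0,0],"fingers": 0.01},{"rot": [0,0,0],"slide": [0,0,0],"fingers": 0.01},{"rot": [0,0,0],"slide": [0,0,0],"fingers": 0.01}])

```text
time: 21.9
position: [0.5085, -0.0305, 0.1987]
tool_rot: [-1.816, -0.199, 0.154]
force: [-0.1, 0.7, 0.3]
width: 0.0195
```

```bash
python3 - <<'E'
from h import *
axes(); print(env.hand_in())
E
```

```text
pos [ 0.5085 -0.0305  0.1987] x [ 0.9763  0.2165 -0.0001] y [ 0.0541 -0.2444 -0.9682] z [-0.2096  0.9452 -0.2503] F [-0.0936  0.6612  0.3153] w 0.019468672780004123 t 21.9
the job is handed in; nothing more can be done
None
```

The job is handed in at about 22 s. The gauge stands on the rock crest in the gripper, and the last checks showed nothing wrong. At the end the dial faces away from both cameras, so I could not see the pointer on the mark in its final pose.

- **Button:** I pressed it to its stop. The fingertips went down to 33.7 mm and the force reached 23 N, well past the 5 N for fully down. A picture taken afterwards shows it back up.
- **Mark angle:** I lifted the gauge by its grip block and showed the dial to the side camera. The red mark measured about 14.5°, positive towards +y. I leaned the gauge by that angle in the air and waited about 2 s. The pointer then settled on the mark in the picture.
- **Placing:** I kept that lean, turned the dial square to the black camera (12.5° yaw) and lowered it in small steps. It met the rock with the foot at 87.7 mm, which agrees with the 88 mm crest.
- **Final state:**
  - The lean reads 14.5° and the grip opening is 19.5 mm, both steady.
  - Contact is about 3 to 3.5 N. It peaked near 9 N during the lowering, and I backed off.
  - The base corners in both pictures fall within about 1 to 2 pixels of where that pose puts them.
- **Left alone:** The scale bar, core and hand lens were found where they lay at the start, within the detector's scatter.
- **Not confirmed:** The final lean rests on the measured tool pose and the base's edges in the images. The networks' crest readings differed by up to about 5 mm, apart from one stray report, so I used roughly their mean.

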